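# Unclip and uncover the sample carrier

### The arm

A 6-joint arm with a two-finger parallel gripper is mounted at the origin on the work surface. World frame = base frame: x ahead of the robot, y to its left, z up, the work surface at z = 0. Lengths are in m, angles in degrees, forces in N, time in s.
With the tool pointing down it reaches from about 0.325 to 0.85 m from the base axis. Payload 15.5 kg.
Tool frame: the origin (TCP) lies at the very end of the fingers, on their centre line; the grasp point (between the pads) lies arm.grip_depth behind it (arm.grip_depth is the distance from the TCP to the grasp point, in m); z points along the fingers, y is the line along which they close (so a half turn about z gives the same grasp; the last joint's range is limited). The gripper opens to 91 mm and grips with 3 to 60 N. Pads are 32 mm wide; open, the fingers measure 118 mm over their backs; the gripper's body (76 mm by 178 mm) begins 60 mm behind the grasp point.
Start: joints at [69.929, 28.281, 77.091, -0, 74.628, -5.472], TCP at [0.158, 0.605, 0.214] pointing down, gripper open.
Joint ranges: [-166.48, 166.48], [-47.26, 123.95], [12.59, 153.08], [-70.14, 250.14], [6.76, 159.57], [-176.63, 176.63]. Speed limits (degrees/s): [108.29, 108.29, 147.25, 172.46, 172.46, 172.46].

### API

Orientations are given as a 3x3 rotation matrix whose columns are the frame's x, y, z axes.
In Python, from rig import arm gives the robot as it stands. Calls block until the motion is done:
- arm.move_to(position, orientation): joint-space move of the TCP to a pose.
- arm.move_l(position, orientation=None, feed=0.15): straight line of the TCP; orientation=None keeps the orientation; feed is the mean speed in m/s.
- arm.move_joints(angles): joint-space move.
- arm.grip(opening): finger opening in m; the grip force is fixed at half the most; returns when the fingers have stopped.
- arm.sleep(seconds).
- arm.solve_ik(position, orientation): joint angles nearest the present ones, or None.
- arm.snapshot(name): name is "scene" or "top"; returns the picture (384x512x3 uint8, red, green, blue); there is no depth.
- arm.get_calibration(name): a dict with "intrinsics" (3x3 intrinsics, pixels), "k1" (the pictures are not rectified: a ray, as slopes to the right and down, at radius r is drawn at 1 + k1 r^2 times it, then the intrinsics apply), "cam_to_world" (4x4, takes a point from camera to world coordinates). Camera axes: x right, y down, z forward; pixel columns grow to the right and rows downward; lengths in m; the calibration is good to about 2 mm. A picture is of the moment at which its call begins. get_calibration takes no time and is no camera call.
A pose or a line that the arm cannot do raises arm.Unreachable and nothing moves.
- arm.sign_off(): hands the job in; it is judged then, once.
Readings, each from a call of its own:
- arm.current_t(): time.
- arm.current_joint_positions(): joint angles.
- arm.current_dq(): joint speeds.
- arm.current_tau(): joint torques, N m.
- arm.current_ee_pos(): TCP position.
- arm.current_tool_rot(): TCP orientation.
- arm.current_force(): force on the tool from outside, world axes, zero at the start.
- arm.current_torque(): the same for the moment, N m.
- arm.current_width(): finger opening in m.
- arm.current_grasp_force(): force on a finger pad.
Only numpy, scipy, OpenCV 4.12 (cv2) and the standard library are available. Lean on these libraries where they do the work, as an engineer would, in place of code of your own. Each camera call takes 0.05 s, during which the arm holds its last target. There are 200 camera calls.

### The job

The sample tubes in the cool carrier are needed: free the sprung clip on each side of it - pinch its finger lip, pull it up off the bead and flip it out - then lift the clear cover straight up off the tubes and set it down gently, rim down, flat in the middle of the shallow white tray, lying the same way as the tray. Let go of the cover and leave both clips open, without knocking the tubes with the cover, dragging or tipping the carrier, or disturbing the bottles and the timer.

Things in the scene. Friction and masses are not known exactly. Their poses are not given: they have to be found in the camera images.
- carrier: Steel base of the sample carrier: loose tray 200 (its x) x 108 (its y) x 36 mm high, about 1.9 kg, on the bench; more than about 9 N upward at a clip tips it, 15 N sideways drags it. Origin: centre of its underside; z up. It holds a tube rack, a steel clip at the middle of each long side (+y and -y), and the clear cover hooked down by both clips.
- rack: White rack fixed in the carrier, 166 x 64 mm, with ten upright capped tubes; cap tops 118 mm above its origin, the centre of its underside, 10 mm above the carrier's underside. Inside the seated cover the caps are about 12 mm clear of the walls and 51 mm of the top, the rack itself 4 mm of the end walls and 6 mm of the long walls.
- clip_a (a joint): Swing of the clip on the carrier's +y side: 0 shut, 1.35 rad open, lying outward over the bench. Hinge along the carrier's x at y = 66 mm, 14 mm above its underside; its top swings outward and down. A light spring (0.06 N m) swings it open and keeps it so, once its nose is off the flange bead, at about 0.3 rad.
- clip_b (a joint): The same for the clip on the carrier's -y side (hinge at y = -66 mm).
- clip_a_lip (a point): Point 20 mm up the finger lip of clip_a: a steel plate 3 mm thick, 92 mm wide (carrier's x), 29 mm long, upper edge rolled to 5 mm. Shut, it leans outward 28 deg from vertical, root 46 and edge 72 mm above the bench; from the root the hook reaches 16 mm level inward. Level gap to the cover wall 34 mm here, 23 at the root. Shut, point z is up and y points away from the carrier.
- clip_b_lip (a point): The same point on the finger lip of clip_b.
- cover: Clear stiff cover, 0.28 to 0.42 kg: dome 180 (its x) x 80 (y) mm, top 151 mm above the origin, flange 206 x 114 x 4 mm round its foot, flange underside 4 mm up, bead 3.5 mm high on its long edges. Origin: centre of the underside of the locating skirt inside the flange; seated, 32 mm above the carrier's underside, axes as the carrier's. Open below, walls 3 mm. Clear of the tubes once risen 100 mm.
- cover_handle (a point): Middle of the grey bar handle on the cover's top: bar 116 mm long (cover's x), 16 mm wide (y), 16 mm high, centred here, 183 mm above the cover's origin; 24 mm free under the bar, between posts at 43 to 55 mm from the middle.
- tray: Shallow white plastic tray fixed on the bench, 290 (its x) x 180 (its y) mm outside, floor 4 mm thick, rim 10 mm high and 4 mm thick. Origin: centre of its underside. The cover belongs flat in its middle, inside the rim, long side along the tray's long side (either way round).
- wash_bottle: White plastic bottle, 68 mm across, 160 mm tall, standing on the bench. Bystander. Origin: centre of its underside.
- glass_bottle: Glass jar with a blue cap, 68 mm across, 130 mm tall, standing on the bench. Bystander. Origin: centre of its underside.
- timer: Flat cream lab timer 50 x 70 x 22 mm lying on the bench. Bystander. Origin: centre of its underside.
- clip_a_bale (a joint): Lift of clip_a's sprung bale (lip, hook and nose in one) along the clip, up when shut: 0 to 7 mm, in m. A spring pulls it down with 3 N, plus 0.6 N per mm. Shut, its hook reaches over the cover's flange and its turned-down nose sits behind a bead on the flange's edge: raise the bale 3 mm or more, then swing the clip outward and the nose passes over the bead.
- clip_b_bale (a joint): The same for clip_b.
Things that resemble listed ones, but are neither listed nor needed, are in the scene too. What is shaped like the cover but brown or pink is not meant.

How it is judged (in metres and radians):
On the way, in this order (a step that is already met when the one before it is completed fails the run):
1. both clips are flipped open while the cover still sits on the carrier (value of joint each of clip_a, clip_b above 1.1 rad and z of cover in the frame of carrier below 0.04 m), for 0.2 s.
2. the cover is lifted straight up, clear of the tubes (z of cover in the frame of carrier above 0.125 m and horizontal distance between cover and carrier below 0.05 m), for 0.1 s.
At the end, for the whole second after the job is handed in: Cover rim down, flat on the tray floor (3 mm, 0.03 rad), within 40 mm lengthwise and 30 mm crosswise of the tray's middle and 0.3 rad of its long side, at rest and released; both clips open beyond 1.1 rad; carrier level, within 20 mm of its start (x of cover in the frame of tray between -0.04 and 0.04 m and y of cover in the frame of tray between -0.03 and 0.03 m and z of cover in the frame of tray below 0.007 m and angle between each of cover, carrier's own z axis and vertical below 0.03 rad and angle between the x axis of cover and the x axis of tray, either way round below 0.3 rad and linear speed of cover below 0.02 m/s and contact force between the fingers and cover below 0.1 N and value of joint each of clip_a, clip_b above 1.1 rad and distance of carrier from where it was at the start of the episode below 0.02 m); the robot touches nothing.
It fails at once if the carrier is dragged more than 20 mm (distance of carrier from where it was at the start of the episode above 0.02 m).
It fails at once if the carrier is tipped (angle between carrier's own z axis and vertical above 0.12 rad).
It fails at once if the cover knocks the tubes with more than 8 N (contact force between cover and rack above 8 N).
It fails at once if the cover is dropped into the tray, or pressed hard on it (over 40 N) (contact force between cover and tray above 40 N or (z of cover in the frame of tray below 0.02 m and linear speed of cover above 0.3 m/s)).
It fails at once if a bystander is shifted more than 20 mm or tipped (distance of any of wash_bottle, glass_bottle, timer from where it was at the start of the episode above 0.02 m or angle between any of wash_bottle, glass_bottle's own z axis and vertical above 0.3 rad).
It also fails if it takes over 72 s, if anything falls off the work surface, if the arm or the gripper's body presses on something with over 40 N, if the wrist force passes 120 N, or if a joint passes its speed limit or range.

## Working session

There is one attempt and no reset: what is moved stays moved. The work goes in short steps, each a Python script; the robot and the scene stay as the last script left them, time stands still between calls to the robot, and variables do not carry over. Pictures are saved under pics/ and viewed, at most 10 in all, crops included, and the job is handed in when it is done.

```bash
ls; mkdir -p pics; python3 - <<'E'
from rig import arm
import cv2,numpy as np
for n in("scene","top"):
    im=arm.snapshot(n); cv2.imwrite(f"pics/{n}0.png",im[:,:,::-1])
    c=arm.get_calibration(n); print(n,c)
print(arm.grip_depth,arm.current_t(),arm.current_tool_rot())
E
```

```text
pics
scene {'intrinsics': array([[473.4820389 ,   0.        , 257.33413701],
       [  0.        , 473.4820389 , 187.27218836],
       [  0.        ,   0.        ,   1.        ]]), 'k1': -0.12649364180324862, 'cam_to_world': array([[-0.73521336,  0.6439198 , -0.21172767,  0.82051033],
       [ 0.67778551,  0.69457157, -0.24119937,  0.24209505],
       [-0.00825303, -0.32083894, -0.94709781,  1.43598253],
       [ 0.        ,  0.        ,  0.        ,  1.        ]])}
top {'intrinsics': array([[406.16764881,   0.        , 257.63177055],
       [  0.        , 406.16764881, 194.19149098],
       [  0.        ,   0.        ,   1.        ]]), 'k1': -0.09472988454438096, 'cam_to_world': array([[-0.00526644, -0.99712143,  0.07563802,  0.45160561],
       [-0.99988713,  0.00418649, -0.01442934, -0.0673434 ],
       [ 0.01407115, -0.07570548, -0.99703093,  1.33174416],
       [ 0.        ,  0.        ,  0.        ,  1.        ]])}
0.0188 0.1 [[-9.67705319e-01  2.52083877e-01 -3.65909187e-04]
 [ 2.52084122e-01  9.67704805e-01 -1.00250910e-03]
 [ 1.01375698e-04 -1.06237328e-03 -9.99999431e-01]]
```

View pics/scene0.png

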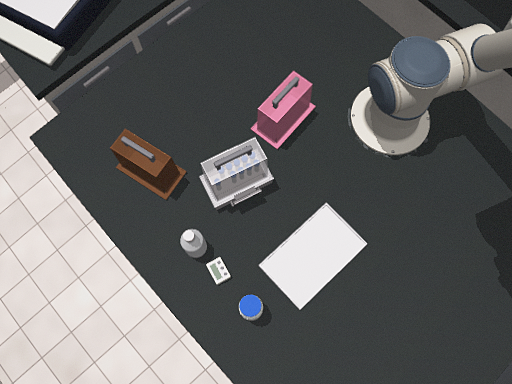

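View pics/top0.png

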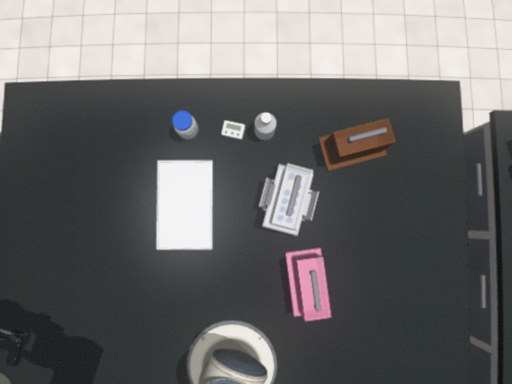

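The top view shows the carrier at about (290,199), with its clips at (266,193) and (311,205) and its handle at (294,195). The tray is at (185,205), the wash bottle at (265,126), the timer at (233,129) and the jar at (185,124). The brown and pink lookalikes are at (358,144) and (309,285). In the scene view the carrier is at about (237,175) and the tray at (313,255). I'll enlarge the carrier in both views.

```bash
cat > h.py <<'E'
import cv2,numpy as np
from rig import arm
def ray(n,px):
    c=arm.get_calibration(n);K=c["intrinsics"];T=c["cam_to_world"]
    p=cv2.undistortPoints(np.array([[px]],float),K,np.array([c["k1"],0,0,0.]))[0,0]
    d=T[:3,:3]@np.array([p[0],p[1],1]);return T[:3,3],d/np.linalg.norm(d)
def onz(n,px,z):
    o,d=ray(n,px);return o+d*(z-o[2])/d[2]
def tri(a,b):
    (o,d),(p,e)=ray("top",a),ray("scene",b)
    s=np.linalg.lstsq(np.c_[d,-e],p-o,rcond=None)[0]
    A,B=o+s[0]*d,p+s[1]*e
    return (A+B)/2,np.linalg.norm(A-B)
def proj(n,P):
    c=arm.get_calibration(n);T=np.linalg.inv(c["cam_to_world"])
    return cv2.projectPoints(np.array(P,float).reshape(-1,3),cv2.Rodrigues(T[:3,:3])[0],T[:3,3],c["intrinsics"],np.array([c["k1"],0,0,0.]))[0][:,0]
def crop(n,im,x0,y0,w,h,s):
    c=cv2.resize(im[y0:y0+h,x0:x0+w,::-1],None,fx=s,fy=s,interpolation=cv2.INTER_CUBIC)
    for k in range(0,w,10): cv2.putText(c,str(x0+k),(k*s,8),0,.3,(0,255,255),1); cv2.line(c,(k*s,10),(k*s,14),(0,255,255),1)
    for k in range(0,h,10): cv2.putText(c,str(y0+k),(0,k*s+4),0,.3,(0,255,255),1); cv2.line(c,(20,k*s),(24,k*s),(0,255,255),1)
    return c
E
python3 - <<'E'
from h import *
t=cv2.imread("pics/top0.png")[:,:,::-1];s=cv2.imread("pics/scene0.png")[:,:,::-1]
a=crop("top",t,250,155,80,90,5);b=crop("scene",s,195,130,80,90,5)
cv2.imwrite("pics/c0.png",np.hstack([a,b]))
# tray: white mask
for n,im,box in(("top",t,(140,150,80,110)),("scene",s,(250,195,125,120))):
    x,y,w,h=box;m=(im[y:y+h,x:x+w].min(2)>150).astype(np.uint8)
    cs=max(cv2.findContours(m,0,2)[0],key=cv2.contourArea)
    q=cv2.boxPoints(cv2.minAreaRect(cs))+[x,y] if n=="top" else cv2.approxPolyDP(cs,6,True)[:,0]+[x,y]
    print(n,q.tolist());P=np.array([onz(n,p,.010) for p in q]);print(P.round(3).tolist(),P.mean(0).round(3),[round(float(np.linalg.norm(P[i]-P[i-1])),3) for i in range(len(P))])
E
```

```text
top [[156.0, 160.0], [212.0, 160.0], [212.0, 249.0], [156.0, 249.0]]
[[0.666, 0.248, 0.01], [0.665, 0.063, 0.01], [0.375, 0.062, 0.01], [0.375, 0.244, 0.01]] [0.52  0.154 0.01 ] [0.291, 0.185, 0.29, 0.182]
scene [[326, 203], [259, 264], [299, 309], [366, 244]]
[[0.379, 0.064, 0.01], [0.664, 0.062, 0.01], [0.669, 0.241, 0.01], [0.381, 0.242, 0.01]] [0.523 0.152 0.01 ] [0.177, 0.286, 0.179, 0.287]
```

View pics/c0.png

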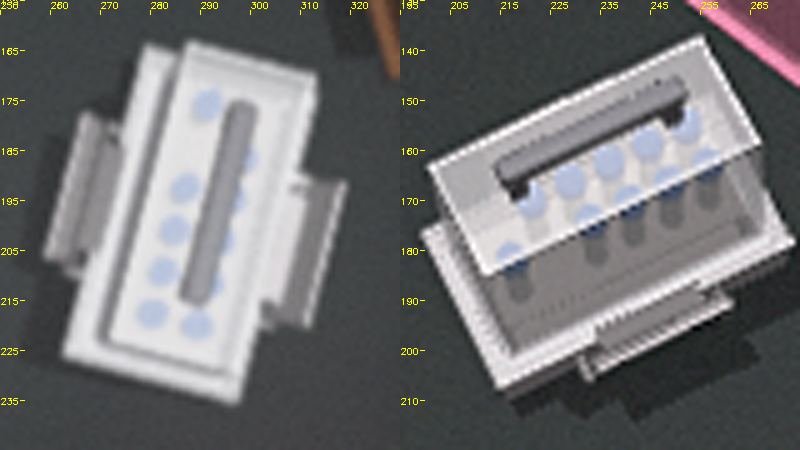

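The crop shows the top-view handle running from (297.6,175) to (289,215.4). The dome-top quad in the scene view is (256,137), (267.4,158.4), (213,185), (201,163). In the top view the left lip's outer edge runs (267,177.4)–(259,206.6) and the right lip's (319,191.5)–(312,220.5). I'll triangulate these.

```bash
python3 - <<'E'
from h import *
pr=lambda *a:print(*[x.round(4).tolist() if hasattr(x,'round') else x for x in a])
# handle bar: dark-grey blob inside dome, both views
for n,x,y,w,h in(("top",281,170,24,50),("scene",211,143,46,28)):
    im=cv2.imread(f"pics/{n}0.png")[y:y+h,x:x+w].astype(int)
    m=((im.max(2)<170)&(im.max(2)-im.min(2)<22)).astype(np.uint8)
    k,l,st,c=cv2.connectedComponentsWithStats(m);i=1+st[1:,4].argmax()
    r=cv2.minAreaRect(np.argwhere(l==i)[:,::-1].astype(np.float32));print(n,c[i]+[x,y],np.array(r[0])+[x,y],r[1:],st[i])
pr("h ends",*tri((297.6,175),(250.5,148)));pr(*tri((289,215.4),(215.5,164)))
S=[(256,137),(267.4,158.4),(213,185),(201,163)]
Q=np.array([onz("scene",p,.183) for p in S]);pr("dome scene",Q,Q.mean(0),[float(np.linalg.norm(Q[i]-Q[i-1])) for i in range(4)])
pr("dome corner tri",*tri((287.2,163),(267.4,158.4)) ); pr(*tri((287.2,163),(256,137)));pr(*tri((313.6,169.4),(256,137)))
F=[onz("top",p,.040) for p in((279,164),(262.4,226),(297.6,235.6))];pr("flange top",F,(F[0]+F[2])/2)
F=[onz("scene",p,.040) for p in((199.4,176.4),(215.4,208),(274,178))];pr("flange scene",F,(F[0]+F[2])/2)
pr("lipL",*tri((267,177.4),(233,205.6)),*tri((267,177.4),(261.4,190.6)));pr(*tri((259,206.6),(261.4,190.6)),*tri((259,206.6),(233,205.6)))
print("R",[onz("top",p,.072).round(4) for p in((319,191.5),(312,220.5))],"L",[onz("top",p,.072).round(4) for p in((267,177.4),(259,206.6))])
E
```

```text
top [293.22222222 195.01646091] [293.27219582 195.07024384] ((6.122011184692383, 41.22987365722656), 14.470295906066895) [  5   5  15  41 243]
scene [232.87974684 156.45253165] [233.40098953 157.27690887] ((10.26213550567627, 41.62184524536133), 62.7004280090332) [  2   2  40  26 316]
h ends [0.5486, -0.1414, 0.3944] 0.0745
[0.5207, -0.2145, 0.0765] 0.1026
dome scene [[0.4388, -0.1929, 0.183], [0.4604, -0.1214, 0.183], [0.627, -0.1665, 0.183], [0.6087, -0.24, 0.183]] [0.5337, -0.1802, 0.183] [0.17630358894984174, 0.07465716872619363, 0.17262789160443062, 0.07578855733577325]
dome corner tri [0.561, -0.0934, 0.461] 0.1118
[0.5577, -0.1079, 0.5218] 0.0713
[0.5458, -0.1473, 0.4721] 0.1133
flange top [array([ 0.6465916 , -0.15520923,  0.04      ]), array([ 0.44830975, -0.10063731,  0.04      ]), array([ 0.41719157, -0.21228127,  0.04      ])] [0.5319, -0.1837, 0.04]
flange scene [array([ 0.61765542, -0.26394145,  0.04      ]), array([ 0.64854913, -0.15159668,  0.04      ]), array([ 0.4493419 , -0.10047173,  0.04      ])] [0.5335, -0.1822, 0.04]
lipL [0.6037, -0.1174, 0.0469] 0.0034 [0.5644, -0.0809, 0.2249] 0.0662
[0.51, -0.091, 0.0595] 0.0029 [0.5506, -0.1214, -0.0776] 0.0914
R [array([ 0.5548, -0.2775,  0.072 ]), array([ 0.4645, -0.2541,  0.072 ])] L [array([ 0.5996, -0.1151,  0.072 ]), array([ 0.5085, -0.0896,  0.072 ])]
```

```bash
cat >> h.py <<'E'
C=np.array([.5325,-.1828]);YAW=np.radians(-15.)
XC=np.array([np.cos(YAW),np.sin(YAW),0]);YC=np.array([-np.sin(YAW),np.cos(YAW),0]);Z=np.array([0,0,1.])
def lip(side,out,z,tilt,flip=1,xo=0.):
    "TCP pose: out = distance from carrier centre plane (m), tilt outward (deg)"
    o=side*YC;t=np.radians(tilt)
    z_=-(np.sin(t)*o+np.cos(t)*Z);y_=flip*(np.cos(t)*o-np.sin(t)*Z)
    return np.r_[C,0]+xo*XC+out*o+z*Z,np.c_[np.cross(y_,z_),y_,z_]
def down(yaw,flip=1):
    y_=flip*np.array([-np.sin(yaw),np.cos(yaw),0]);return np.c_[np.cross(y_,-Z),y_,-Z]
E
python3 - <<'E'
from h import *
print("handle",tri((293.25,195.0),(232.9,156.2)))
print([tri(a,b) for a,b in(((297.6,175),(215.5,164)),((289,215.4),(250.5,148)))])
print("brown",[onz("top",p,.0).round(3) for p in((320,135),(327,169),(386,155))],[onz("top",p,.183).round(3) for p in((390,121),(334,138))])
print("pink",[onz("top",p,.183).round(3) for p in((300,257),(323,252),(331,318),(303,321))])
for s in(1,-1):
  for f in(1,-1):
    for k in((.074,.056,40),(.12,.11,40),(.10,.055,58)):
      q=arm.solve_ik(*lip(s,*k,f));print(s,f,k,None if q is None else np.round(q,0))
for f in(1,-1):
  for p,y in(([*C,.203],YAW),([*C,.36],YAW),([.5215,.153,.36],0),([.5215,.153,.175],0)):
    q=arm.solve_ik(np.array(p),down(y,f));print(f,p,None if q is None else np.round(q,0))
E
```

```text
handle (array([ 0.53437551, -0.18281629,  0.21208224]), np.float64(0.001555953171809595))
[(array([ 0.58823132, -0.19382548,  0.22538613]), np.float64(0.0007977746342123646)), (array([ 0.47830166, -0.17151268,  0.20063974]), np.float64(0.0017116754090431082))]
brown [array([ 0.75 , -0.296,  0.   ]), array([ 0.636, -0.318,  0.   ]), array([ 0.683, -0.519,  0.   ])] [array([ 0.752, -0.473,  0.183]), array([ 0.701, -0.306,  0.183])]
pink [array([ 0.361, -0.202,  0.183]), array([ 0.374, -0.268,  0.183]), array([ 0.189, -0.289,  0.183]), array([ 0.182, -0.209,  0.183])]
1 1 (0.074, 0.056, 40) [  4.  45.  89. -41.  68. -47.]
1 1 (0.12, 0.11, 40) [  8.  42.  84. -37.  76. -50.]
1 1 (0.1, 0.055, 58) [ 13.  55.  82. -49.  83. -38.]
1 -1 (0.074, 0.056, 40) [  4.  45.  89. -41.  68. 133.]
1 -1 (0.12, 0.11, 40) [  8.  42.  84. -37.  76. 130.]
1 -1 (0.1, 0.055, 58) [ 13.  55.  82. -49.  83. 142.]
-1 1 (0.074, 0.056, 40) [-51.  47.  83.  32.  78.  39.]
-1 1 (0.12, 0.11, 40) [-54.  44.  78.  30.  86.  41.]
-1 1 (0.1, 0.055, 58) [-58.  57.  75.  39.  95.  34.]
-1 -1 (0.074, 0.056, 40) [ -51.   47.   83.   32.   78. -141.]
-1 -1 (0.12, 0.11, 40) [ -54.   44.   78.   30.   86. -139.]
-1 -1 (0.1, 0.055, 58) [ -58.   57.   75.   39.   95. -146.]
1 [np.float64(0.5325), np.float64(-0.1828), 0.203] [ -25.   24.   87.   -0.   69. -100.]
1 [np.float64(0.5325), np.float64(-0.1828), 0.36] [ -25.   17.   73.   -0.   90. -100.]
1 [0.5215, 0.153, 0.36] [ 10.  15.  75.  -0.  90. -80.]
1 [0.5215, 0.153, 0.175] [ 10.  24.  91.  -0.  64. -80.]
-1 [np.float64(0.5325), np.float64(-0.1828), 0.203] [-25.  24.  87.  -0.  69.  80.]
-1 [np.float64(0.5325), np.float64(-0.1828), 0.36] [-25.  17.  73.  -0.  90.  80.]
-1 [0.5215, 0.153, 0.36] [ 10.  15.  75.  -0.  90. 100.]
-1 [0.5215, 0.153, 0.175] [ 10.  24.  91.  -0.  64. 100.]
```

```bash
cat >> h.py <<'E'
def F(side,tilt):
    "force (out-normal, along tool, x) relative to tool"
    R=lip(side,0,0,tilt)[1];f=np.array(arm.current_force());return np.array([f@R[:,1],f@R[:,2],f@R[:,0]])
def approach(side,out,z,tilt,w):
    t=np.radians(tilt);u=np.array([np.sin(t),np.cos(t)])
    arm.grip(w)
    for k,(d,feed) in enumerate(((.09,0),(.035,.1),(.02,.05),(.012,.03),(.006,.03),(0,.03))):
        p,R=lip(side,out+d*u[0],z+d*u[1],tilt)
        arm.move_to(p,R) if k==0 else arm.move_l(p,R,feed)
        f=F(side,tilt)
        if k==0:f0=f
        print(d,(f-f0).round(2),round(arm.current_t(),1))
        if np.abs(f-f0).max()>3: print("contact");return f0,False
    return f0,True
E
python3 - <<'E'
from h import *
f0,ok=approach(1,.0685,.055,40,.028)
if ok:
  for w in(.024,.020,.017,.014):
    arm.grip(w);f=F(1,40)-f0;print(w,f.round(2),round(arm.current_width(),4),round(arm.current_t(),1))
    if abs(f).max()>2:break
cv2.imwrite("pics/a.png",np.hstack([crop("top",arm.snapshot("top"),240,145,80,100,5),crop("scene",arm.snapshot("scene"),200,130,80,100,5)]))
print(f0)
E
```

```text
0.09 [0. 0. 0.] 3.9
0.035 [-0.05  0.12 -1.  ] 4.6
0.02 [-0.77  0.65 -0.22] 5.0
0.012 [-1.14  0.24 -0.8 ] 5.5
0.006 [-1.36  1.09 -0.11] 5.8
0 [-1.13  0.24  0.41] 6.2
0.024 [-0.67  0.83 -0.99] 0.0242 6.5
0.02 [-0.75  0.23 -0.25] 0.0198 6.7
0.017 [ 0.03  0.98 -0.96] 0.0171 7.0
0.014 [-0.74  0.26  0.13] 0.0142 7.3
[ 0.66210175 -0.69533448  0.22077599]
```

View pics/a.png

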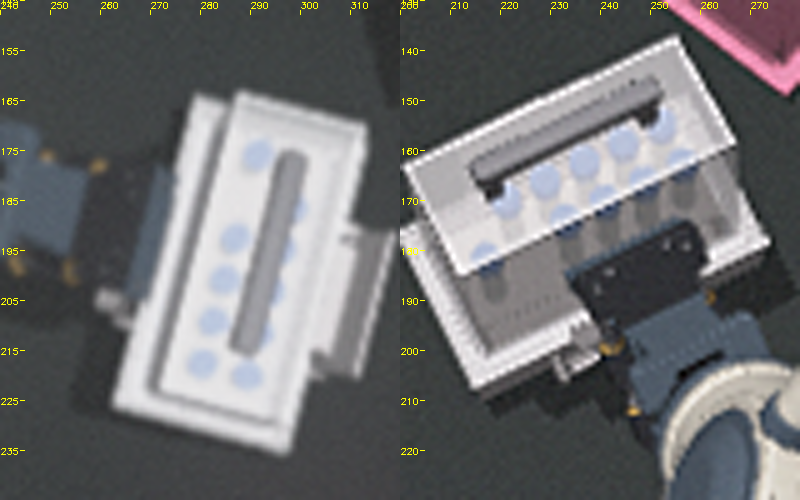

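The gripper straddles the +y lip, at about (240–258,185–200) in the scene view, and is clear of the dome. There's no contact yet. Next I'll close in small steps and centre by force.

```bash
cat >> h.py <<'E'
def Fa(side,tilt,n=6):
    r=[]
    for _ in range(n): r.append(F(side,tilt));arm.sleep(.015)
    return np.mean(r,0)
def pinch(side,out,z,tilt,w,f0):
    "close stepwise, shifting sideways away from the finger that pushes; returns out,z"
    t=np.radians(tilt)
    for _ in range(25):
        arm.grip(w);f=Fa(side,tilt)-f0;cw=arm.current_width();g=arm.current_grasp_force()
        print(round(w,4),round(cw,4),f.round(2),round(g,1),round(arm.current_t(),1))
        if cw>w+.0012 or g>12: break
        if abs(f[0])>2.2:
            s=np.sign(f[0])*.0015
            out+=s*np.cos(t);z-=s*np.sin(t)
            arm.move_l(*lip(side,out,z,tilt),.03)
        else: w-=.0015
    return out,z
E
python3 - <<'E'
from h import *
f0=Fa(1,40)
print(f0,pinch(1,.0685,.055,40,.0125,f0))
E
```

```text
0.0125 0.0124 [-0.24  0.04 -0.44] 0.0 7.8
0.011 0.0107 [ 1.88 -0.03 -0.09] 1.0 8.2
0.0095 0.0097 [ 3.06  1.64 -0.5 ] 1.2 8.5
0.0095 0.0098 [-0.19 -0.05 -0.33] 0.0 9.1
0.008 0.0081 [ 1.7   0.7  -0.35] 1.0 9.4
0.0065 0.0064 [ 5.88 -1.15  0.26] 15.3 9.7
[0.14470264 0.06589681 0.16686749] (np.float64(0.06964906666467847), np.float64(0.05403581858547019))
```

```bash
python3 - <<'E'
from h import *
f0=np.array([.14,.07,.17]);out,z=.06965,.0540;t=np.radians(40)
def st(m): print(m,(Fa(1,40)-f0).round(2),round(arm.current_width(),4),round(arm.current_grasp_force(),1),round(arm.current_t(),1))
for _ in range(3):
    f=(Fa(1,40)-f0)[0]
    if abs(f)<2: break
    s=np.sign(f)*.001;out+=s*np.cos(t);z-=s*np.sin(t);arm.move_l(*lip(1,out,z,40),.03)
st("centred");arm.grip(.002);st("grip")
for k in range(3):
    f=(Fa(1,40)-f0)[0]
    if abs(f)<3: break
    s=np.sign(f)*.001;out+=s*np.cos(t);z-=s*np.sin(t);arm.move_l(*lip(1,out,z,40),.03);st("c")
print(out,z)
for dz in(.002,.004,.0055):
    arm.move_l(*lip(1,out,z+dz,40),.03);fw=np.mean([arm.current_force() for _ in range(3)],0);st(dz);print(fw.round(2))
print(out,z+.0055)
E
```

```text
centred [ 1.1  -7.02  1.15] 0.0065 11.3 10.3
grip [ 4.27 -9.65  1.98] 0.0058 29.4 10.6
c [  2.16 -14.21   3.15] 0.0053 29.4 11.1
0.07118208888623796 0.05271442478062693
0.002 [ 9.95 -0.29 -0.36] 0.0056 28.9 11.5
[ 2.25  7.13 -6.61]
0.004 [ 9.31  1.3  -0.68] 0.0056 28.9 11.8
[ 1.87  5.68 -7.2 ]
0.0055 [ 9.5   2.73 -0.62] 0.0059 28.9 12.2
[ 1.91  5.01 -7.66]
0.07118208888623796 0.058214424780626925
```

```bash
cat >> h.py <<'E'
def swing(side,out,z,tilt,angs,f0,k=.75,d=.011):
    u=lambda a:np.array([np.sin(np.radians(a)),np.cos(np.radians(a))])
    H=np.array([.066,.014]);G=np.array([out,z])+d*u(tilt)-H
    for a in angs:
        g=H+np.array([G[0]*np.cos(a)+G[1]*np.sin(a),G[1]*np.cos(a)-G[0]*np.sin(a)])
        tt=tilt+k*np.degrees(a);p=g-d*u(tt)
        arm.move_l(*lip(side,p[0],p[1],tt),.04)
        f=np.mean([arm.current_force() for _ in range(3)],0);o=side*YC
        print(round(a,2),"out %.1f up %.1f"%(f@o,f[2]),round(arm.current_width(),4),round(arm.current_grasp_force(),1),p.round(4),round(tt,1),round(arm.current_t(),1))
        if abs(f@o)>13 or abs(f[2])>11: print("STOP");break
    return p,tt
E
python3 - <<'E'
from h import *
print(swing(1,.07118,.0582,40,(.08,.16,.24,.32,.40),0))
cv2.imwrite("pics/a2.png",np.hstack([crop("top",arm.snapshot("top"),240,145,80,100,5),crop("scene",arm.snapshot("scene"),200,130,80,100,5)]))
E
```

```text
0.08 out 8.2 up -7.3 0.0048 29.3 [0.0749 0.0575] 43.4 12.4
0.16 out 8.2 up -8.1 0.005 29.6 [0.0784 0.0565] 46.9 12.7
0.24 out 5.0 up -8.1 0.0041 29.6 [0.0819 0.0552] 50.3 12.9
0.32 out 2.1 up -8.1 0.0041 29.8 [0.0853 0.0536] 53.8 13.2
0.4 out 0.8 up -6.4 0.0042 29.9 [0.0885 0.0517] 57.2 13.4
(array([0.08853227, 0.05174096]), np.float64(57.1887338539247))
```

```bash
cat >> h.py <<'E'
def release(side,p,tt):
    arm.grip(.026);t=np.radians(tt);u=np.array([np.sin(t),np.cos(t)])
    q=p+.05*u;arm.move_l(*lip(side,q[0],q[1],tt),.12)
    q=p+.09*u+[0,.06];arm.move_l(*lip(side,q[0],q[1],tt),.2)
    print(np.round(arm.current_force(),2),round(arm.current_t(),1))
E
python3 - <<'E'
from h import *
release(1,np.array([.0885,.0517]),57.2)
p,R=lip(1,.20,.30,30);arm.move_to(p,R)
cv2.imwrite("pics/a3.png",np.hstack([crop("top",arm.snapshot("top"),240,145,80,100,5),crop("scene",arm.snapshot("scene"),200,130,80,100,5)]));print(arm.current_t())
E
```

```text
[ 0.2  -0.25 -0.43] 15.2
15.9833
```

View pics/a3.png

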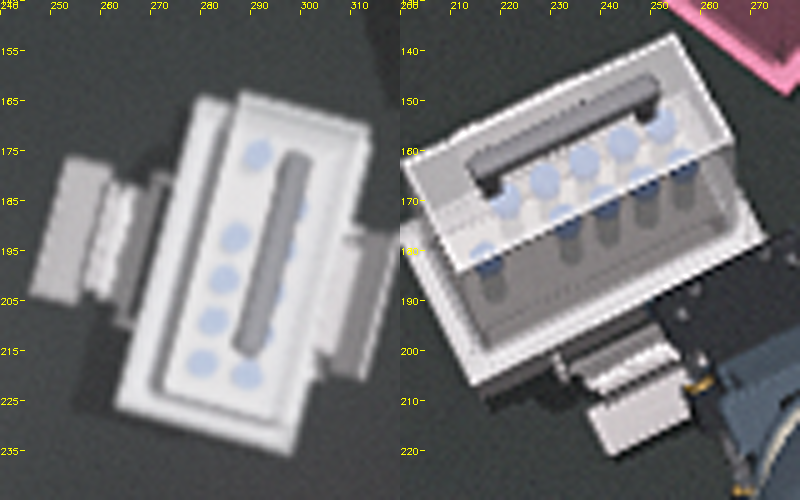

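Clip A lies open, with its lip at about (255,190) in the top view, and the carrier hasn't shifted. Next is clip B.

```bash
python3 - <<'E'
from h import *
arm.move_l(lip(1,.20,.42,30)[0],None,.25)
arm.move_to(*lip(-1,.20,.36,30))
f0,ok=approach(-1,.0713,.0535,40,.026)
if ok:
    arm.grip(.014);f0=Fa(-1,40);print(f0)
    print(pinch(-1,.0713,.0535,40,.0115,f0))
E
```

```text
0.09 [0. 0. 0.] 19.8
0.035 [-0.62  1.2   0.37] 20.5
0.02 [-0.38 -0.06  0.49] 20.9
0.012 [ 0.73  0.2  -0.14] 21.3
0.006 [ 0.09  0.86 -0.3 ] 21.7
0 [ 0.97  0.15 -0.56] 22.0
[-0.13989143 -0.30300701 -0.03918351]
0.0115 0.0118 [0.18 0.24 0.26] 0.0 22.9
0.01 0.0103 [ 0.54 -0.24 -0.26] 0.0 23.2
0.0085 0.0084 [2.2  1.78 0.13] 1.1 23.6
0.007 0.007 [2.78 1.91 0.03] 1.2 23.9
0.007 0.0072 [0.39 0.47 0.32] 0.0 24.5
0.0055 0.0055 [ 3.32  0.3  -0.66] 6.2 24.8
0.0055 0.0055 [-6.26 -2.55  0.05] 4.4 25.4
0.0055 0.0051 [ 3.74 -0.58 -0.9 ] 6.7 26.0
0.0055 0.0052 [-4.81 -3.53 -0.25] 4.4 26.5
0.0055 0.0056 [ 3.89 -0.51 -0.44] 7.0 27.1
0.0055 0.0056 [-4.77 -3.33 -0.2 ] 4.5 27.7
0.0055 0.0051 [ 4.28 -0.84 -0.52] 7.2 28.2
0.0055 0.0052 [-5.16 -3.5  -0.11] 4.6 28.8
0.0055 0.0055 [ 4.18 -0.53 -0.82] 7.2 29.4
0.0055 0.0057 [-4.87 -3.55 -0.4 ] 4.6 29.9
0.0055 0.0057 [ 3.89 -0.49 -0.61] 7.2 30.5
0.0055 0.0055 [-4.81 -3.74 -0.71] 4.6 31.1
0.0055 0.0055 [ 4.14 -0.09 -0.62] 7.2 31.6
0.0055 0.0057 [-4.75 -3.85 -0.22] 4.6 32.2
0.0055 0.0055 [ 4.52 -0.73 -0.83] 7.2 32.8
0.0055 0.0058 [-4.53 -3.69 -0.22] 4.6 33.3
0.0055 0.0055 [ 4.33 -0.5  -0.71] 7.2 33.9
0.0055 0.0054 [-4.87 -3.88 -0.58] 4.6 34.5
0.0055 0.0056 [ 3.88 -0.56 -0.82] 7.2 35.0
0.0055 0.0058 [-4.93 -3.86 -0.16] 4.6 35.6
(np.float64(0.07244906666467847), np.float64(0.05253581858547019))
```

```bash
python3 - <<'E'
from h import *
out,z=.07245+.0005,.0525-.0004
arm.move_l(*lip(-1,out,z,40),.03);arm.grip(.002)
print(Fa(-1,40,3).round(2),arm.current_width())
for dz in(.003,.006):
    arm.move_l(*lip(-1,out,z+dz,40),.03);f=np.mean([arm.current_force() for _ in range(3)],0);print(dz,f.round(2),f@-YC,arm.current_width(),arm.current_t())
    if f[2]<-9.5: break
p,tt=swing(-1,out,z+dz,40,(.08,.16,.24,.32,.40),0)
E
```

```text
[ 0.38 -3.56 -1.44] 0.0048285587901409155
0.003 [-4.58 -8.99 -6.01] 9.87167819742381 0.004483550536688368 36.6167
0.006 [-3.56 -8.37 -8.57] 9.00764332984403 0.00462718130385585 36.8667
0.08 out 4.5 up -6.9 0.0042 29.7 [0.0766 0.0573] 43.4 37.1
0.16 out 3.0 up -7.8 0.0039 29.9 [0.0802 0.0561] 46.9 37.4
0.24 out 0.7 up -6.3 0.0038 30.0 [0.0836 0.0547] 50.3 37.6
0.32 out -3.7 up -5.6 0.004 30.0 [0.087  0.0529] 53.8 37.9
0.4 out -4.1 up -5.5 0.0037 30.0 [0.0901 0.051 ] 57.2 38.1
```

```bash
python3 - <<'E'
from h import *
release(-1,np.array([.0901,.0510]),57.2)
arm.move_l(lip(-1,.19,.33,50)[0],lip(-1,0,0,30)[1],.3)
print(arm.current_t());t=arm.snapshot("top");s=arm.snapshot("scene")
cv2.imwrite("pics/top1.png",t[:,:,::-1]);cv2.imwrite("pics/scene1.png",s[:,:,::-1])
cv2.imwrite("pics/b.png",np.hstack([crop("top",t,250,145,80,100,5),crop("scene",s,195,130,80,100,5)]))
E
```

```text
[-0.5   0.21 -0.84] 39.8
40.5333
```

View pics/b.png

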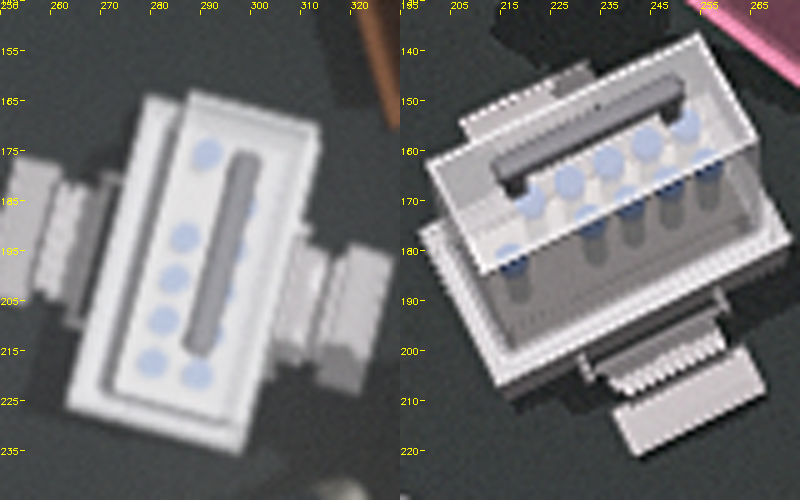

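Both clips are open, at about (255,190) and (320,205) in the top view, and the cover is still seated. Now I'll grip the handle.

```bash
python3 - <<'E'
from h import *
R=down(YAW);P=np.array([.5335,-.183,.0])
arm.grip(.05)
arm.move_to(P+[0,0,.29],R);arm.move_l(P+[0,0,.235],R,.12);arm.move_l(P+[0,0,.202],R,.06)
f0=np.mean([arm.current_force() for _ in range(3)],0);print(f0.round(2),arm.current_t())
w=.022
for _ in range(9):
    arm.grip(w);f=0
    for _ in range(4): f=f+np.array(arm.current_force())/4;arm.sleep(.012)
    f=f-f0;g=arm.current_grasp_force();cw=arm.current_width();print(round(w,4),round(cw,4),f.round(2),(f@YC).round(2),round(g,1),round(arm.current_t(),1))
    if cw>w+.0012: break
    if abs(f@YC)>2: P=P+.001*np.sign(f@YC)*YC;arm.move_l(P+[0,0,.202],R,.05)
    else: w-=.0025
print(P)
E
```

```text
[0.05 0.41 0.2 ] 44.8583
0.022 0.0222 [-0.22 -0.5  -0.57] -0.54 0.0 45.5
0.0195 0.0197 [-0.02 -0.52 -0.33] -0.5 0.0 45.8
0.017 0.0169 [-1.28 -3.04  1.57] -3.26 1.4 46.1
0.017 0.0168 [-0.54 -1.67  0.06] -1.75 0.6 46.6
0.0145 0.0161 [-0.12 -1.59 -0.81] -1.57 30.0 46.9
[ 0.53324118 -0.18396593  0.        ]
```

```bash
python3 - <<'E'
from h import *
R=down(YAW);P=np.array(arm.current_ee_pos())
for dz,v in((.01,.03),(.05,.08),(.135,.1)):
    arm.move_l(P+[0,0,dz],R,v);print(dz,np.round(arm.current_force(),1),round(arm.current_width(),4),round(arm.current_t(),1))
arm.sleep(.12)
T=np.array([.5215,.153,P[2]+.135])
arm.move_l(T,down(0.),.2);print(np.round(arm.current_force(),1),round(arm.current_t(),1))
arm.move_l([T[0],T[1],P[2]+.0],None,.12)
s=arm.snapshot("scene");t=arm.snapshot("top");cv2.imwrite("pics/p.png",np.hstack([crop("top",t,130,140,110,130,3),crop("scene",s,240,180,135,130,3)]))
print(P,np.round(arm.current_force(),1),round(arm.current_t(),1))
E
```

```text
0.01 [ 0.1 -0.1 -3.1] 0.016 47.3
0.05 [-0.4 -0.6 -3.3] 0.016 48.0
0.135 [-0.3 -0.2 -2.9] 0.0159 49.0
[ 0.4 -0.2 -2.4] 50.9
[ 0.53322079 -0.18389327  0.20192918] [ 0.3  0.7 -3.7] 52.3
```

View pics/p.png

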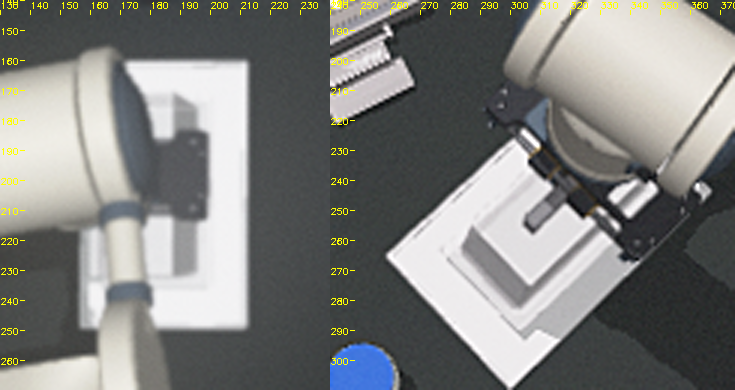

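The cover hangs level over the middle of the tray, about 28 mm up and aligned with it. I'll lower it until it touches, then let go.

```bash
python3 - <<'E'
from h import *
p=np.array(arm.current_ee_pos());z0=p[2]
arm.move_l(p-[0,0,.023],None,.06)
d=.023;f0=np.mean([arm.current_force()[2] for _ in range(4)])
while d<.034:
    d+=.001;arm.move_l([p[0],p[1],z0-d],None,.02)
    f=np.mean([arm.current_force()[2] for _ in range(4)])
    if f-f0>2.5: break
print(d,f0,f,arm.current_t())
arm.grip(.03);arm.grip(.05)
arm.move_l([p[0],p[1],z0-d+.06],None,.12);print(arm.current_t())
arm.move_l([p[0]-.12,p[1],z0+.12],None,.25)
s=arm.snapshot("scene");t=arm.snapshot("top")
cv2.imwrite("pics/f.png",np.hstack([t[:,:,::-1][100:300,130:350],s[:,:,::-1][110:310,190:380]]).repeat(1,0));print(arm.current_t(),np.round(arm.current_force(),1))
E
python3 -c "
import cv2;i=cv2.imread('pics/f.png');cv2.imwrite('pics/f2.png',cv2.resize(i,None,fx=1.9,fy=1.9,interpolation=2))"
```

```text
0.029000000000000005 -2.256406126267996 3.990489756033975 54.3333
55.925
56.775 [ 0.6 -0.1  0.9]
```

View pics/f2.png

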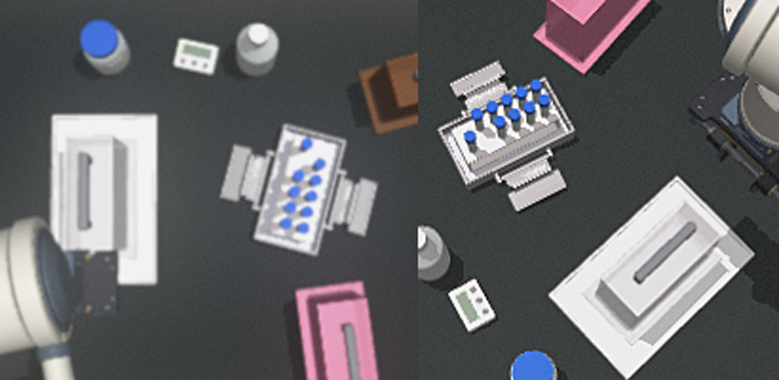

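The cover stands rim down in the middle of the tray and is released. Both clips are open, the tubes are exposed, and the bystanders haven't moved. I'll hand the job in.

```bash
python3 -c "
from rig import arm
print(arm.sign_off(),arm.current_t())"
```

```text
the job is handed in; nothing more can be done
the job is handed in; nothing more can be done
```

I handed the job in at about 57 s of the 72 s allowed: the last pictures show both clips open and the cover released, rim down and aligned in the middle of the tray, with carrier, bottles and timer looking unmoved; no verdict came back.

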